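Shift the board feeder into third

ROBOT

A 6-joint arm with a two-finger parallel gripper is mounted at the origin on the work surface. World frame = base frame: x ahead of the robot, y to its left, z up, the work surface at z = 0. Lengths are in m, angles in degrees, forces in N, time in s.
With the tool pointing down it reaches from about 0.4 to 0.925 m from the base axis. Payload 3.4 kg.
Tool frame: the origin (TCP) lies between the finger pads; the fingertips stand 11 mm ahead of it and the grasp point (between the pads) lies 8 mm behind it; y points along the fingers, z is the direction in which the jaws open and shut, and the axes are right-handed (so a half turn about y gives the same grasp; the last joint's range is limited). The gripper opens to 85 mm and grips with 20 to 120 N. Pads are 22 mm wide; open, the fingers measure 114 mm over their backs; the gripper's body (76 mm by 85 mm) begins 54 mm behind the grasp point. The pads swing forward as they close: fully open they stand 13 mm farther back than shut.
Start: joints at [69.815, 17.578, 86.31, -0, 76.112, -4.211], TCP at [0.158, 0.553, 0.242] pointing down, gripper open.
Joint ranges: [-179.03, 179.03], [-60, 130.46], [8.19, 133.38], [-81.62, 261.62], [5.75, 156.47], [-153.77, 153.77]. Speed limits (degrees/s): [147.25, 147.25, 180, 180, 180, 180].

INTERFACE

Orientations are given as a 3x3 rotation matrix whose columns are the frame's x, y, z axes.
In Python, from workcell import status, grab_frame, camera_params, job, finder gives the robot as it stands.
- The arm moves only by the tool servo_tool, never from a script. Its argument "motion" is a list of rows, each a list of 7 numbers: the opening, from 0 (shut) to 1 (fully open), then the shift along the tool's x, y, z in mm, then the turn, a rotation vector about the tool's x, y, z in rad. A call has exactly 5 rows; each row shifts and turns the commanded pose from where the row before left it, along the tool's axes as they then stand; what a row does not reach is not made up. A row lasts 1/12 s, in which the tool goes at most 41.7 mm and 7.16 degrees, less where a joint would pass 70% of its speed; a pose out of reach is approached as far as the arm can. A call with a gripper value outside its range is refused whole. The fingers move at their own pace and stop on an object; the grip force is fixed at half the most. Time passes only in rows, so rows that do not move let the fingers close, or fill a call up. It gives the time, the measured TCP pose, the force and the opening at its end, in the units of the state.
- status.get_obs(): the state, without advancing time (a new reading comes with each control period).
- grab_frame(name): name is "side" or "top"; returns (picture, depth): 400x640x3 uint8, red, green, blue; 400x640 float32, m along the optical axis (not along the pixel's ray), 0 where there is no reading.
- camera_params(name): a dict with "mtx" (3x3 intrinsics, pixels), "cam_to_world" (4x4, takes a point from camera to world coordinates). Camera axes: x right, y up, looking along -z (the intrinsics and any distortion apply to the point x, -y, -z); pixel columns grow to the right and rows downward; lengths in m; the calibration is good to about 2 mm. A picture is of the moment at which its call begins. camera_params takes no time and is no camera call.
- job.hand_in(): hands the job in, once; it reports no verdict.
Trained networks look in the newest picture that a camera, given by its name, has taken for a name from the list of things; names that differ only in an ending like _2 or _b are one class to them, and where a whole thing is asked for, a point or a joint stands for the part that bears it (a point fixed in the world has none). Each returns a list of dicts, best first, with "conf" (0 to 1); they miss things now and then, are a little off and sometimes report something else, mostly with a low value. They report only what shows in the picture. A call takes as long as a camera call.
- finder.recognise(target, camera): "position" ([column, row] in pixels, amid what is visible of it).
The state is a dict: "t": time; "qpos": joint angles; "qvel": joint speeds; "joint_torque": joint torques, N m; "ee_pos": TCP position; "ee_rot": TCP orientation; "force": force on the tool from outside, world axes, zero at the start; "moment": the same for the moment, N m; "grip_width": finger opening in m.
Only numpy, scipy, OpenCV 4.12 (cv2) and the standard library are available. Lean on these libraries where they do the work, as an engineer would, in place of code of your own. Each camera call takes 0.05 s, during which the arm holds its last target.

TASK

Shift the board feeder's gear lever into third: the forward slot whose index plate carries three dots. Push the lever with the fingertips or the outside of the fingers, never gripping or forcing it: forward out of its rear slot to the cross slot, across to the marked lane, then all the way forward to the end of that slot, entering no other slot on the way. Leave the things lying about where they are and take the hand away from the lever.

Things in the scene. Friction and masses are not known exactly. Their poses are not given: they have to be found in the camera images.
- feeder: The grey board feeder, fixed: a casing 230 mm wide, 220 mm deep, with a bright level gate plate on top (125 mm above the bench), a motor at its far side and rubber wheels (up to 112 mm high) on a board at its left. Origin: on the bench below the middle of the gate. Its x is 'forward' (away from the robot, within 20 degrees), y left, z up.
- gate_centre (a point): Middle of the gate, on the plate's top face; axes as the feeder's. Three lanes run along x at y = -36, 0 and +36 mm, joined by one cross slot along y through this point. Slots are 18 mm wide, the lever's stem 12 mm thick. The lands between the lanes have round noses (radius 9 mm). At the end of a forward or rear slot the stem is about 34 mm from the cross slot (at plate height).
- pivot (a point): Pivot of the lever, inside the casing, 115 mm straight below gate_centre (10 mm above the bench). The lever swings about it fore and aft and sideways.
- stem (a point): Point on the steel stem where it passes through the gate, 118 mm from the pivot.
- handle: The lever's upright turned wooden handle, 28 mm thick, round-topped, from 33 mm below to 34 mm above its origin (top 234 mm above the bench when upright); thin stem below. Origin on the stem, 190 mm from the pivot: 75 mm above the gate plate when upright. It swings about 55 mm fore and aft of neutral and 57 mm to either side. z points up the stem.
- shift (a joint): Fore-and-aft angle of the lever (rad): 0 in the cross slot, +0.29 at the end of a forward slot, -0.29 at the end of a rear slot. Starts between -0.28 and -0.17, in the middle lane's rear slot. The lever stays where it is left; moving it takes about 2 to 5 N at the handle, but the gate and end stops are hard.
- select (a joint): Sideways angle of the lever (rad): 0 in the middle lane, +0.305 in the left lane (y = +36 mm at the plate), -0.305 in the right lane. It stays where it is left.
- plate_3: Index plate with three black dots, 44 mm (x) by 26 mm (y), 3 mm thick, on the gate plate just ahead of the slot that is third, in the left or the right lane. Axes as the feeder's. Origin: the centre of its underside, 73 mm forward of the middle of the gate, in line with the lane. The middle plate has two dots, the other one.
- pencil: Flat carpenter's pencil, 150 x 14 x 8 mm, loose, lying crosswise on the plate near its rear edge; origin at its underside.
- glue: White glue bottle, 60 mm across, 150 mm high, standing to the right of the feeder; origin at its underside.
- tape_roll: Roll of paper tape, 90 mm across, 25 mm high, lying to the right of the feeder; origin at its underside.
- tape_measure: Tape measure, 60 x 38 x 58 mm, standing on the robot's side of the feeder; origin at its underside.
- offcut: Wooden block, 70 x 50 x 45 mm, lying on the board at the left of the feeder; origin at its underside.
- screwdriver: Screwdriver lying on the bench at the right.

How it is judged:
By the outcome, as a careful person would: the job done as asked, in the order asked, and still so for the second after the job is handed in, with the robot touching nothing.
It also fails if it takes over 62 s, if anything falls off the work surface, if the arm or the gripper's body presses on something with over 40 N, if the wrist force passes 120 N, or if a joint passes its speed limit or range.

## Working session

There is one attempt and no reset: what is moved stays moved. The work goes in short steps, Python scripts to look and compute and a tool call to move; the robot and the scene stay as the last step left them, time stands still between calls to the robot, and variables do not carry over. Pictures are saved under pics/ and viewed, and the job is handed in when it is done.

Besides the shell and the picture viewer there is one more tool, called after "Request:" as a command line: name --pt "numbers of a row" for each row, then --argument value for the rest. servo_tool: Moves the arm, as the interface text tells. Its arguments: {"type":"object","properties":{"motion":{"type":"array"}},"required":["motion"]}

```bash
mkdir -p pics; ls
cat > h.py <<'E'
import numpy as np, cv2
from workcell import status, grab_frame, camera_params, job, finder
def P(cam,u,v,d):
    c=camera_params(cam);K=np.array(c['mtx']);T=np.array(c['cam_to_world'])
    x=(u-K[0,2])/K[0,0]*d;y=(v-K[1,2])/K[1,1]*d
    return (T@np.array([x,-y,-d,1]))[:3]
def proj(cam,p):
    c=camera_params(cam);K=np.array(c['mtx']);T=np.linalg.inv(np.array(c['cam_to_world']))
    q=T@np.array([*p,1]);q=np.array([q[0],-q[1],-q[2]]);return (K@q/q[2])[:2]
def cloud(cam,depth):
    c=camera_params(cam);K=np.array(c['mtx']);T=np.array(c['cam_to_world'])
    v,u=np.mgrid[:400,:640];d=depth
    X=np.stack([(u-K[0,2])/K[0,0]*d,-(v-K[1,2])/K[1,1]*d,-d],-1)
    return X@T[:3,:3].T+T[:3,3]
def save(n,img): cv2.imwrite('pics/'+n+'.png',img[...,::-1])
E
python3 - <<'E'
from h import *
for c in('side','top'):
    im,d=grab_frame(c);save(c+'0',im);np.save(c+'0.npy',d);np.save(c+'0i.npy',im)
    p=camera_params(c);print(c,p)
    for n in('handle','plate_3','pencil','gate_centre','stem'):
        for r in finder.recognise(n,c)[:4]:
            u,v=r['position'];dd=d[int(v),int(u)];print(n,r,P(c,u,v,dd).round(3))
print(status.get_obs())
E
```

```text
pics
side {'mtx': array([[470.97771909,   0.        , 327.07414462],
       [  0.        , 470.97771909, 192.80709112],
       [  0.        ,   0.        ,   1.        ]]), 'cam_to_world': array([[ 0.95101425,  0.20899445, -0.22780084,  0.27189428],
       [-0.308812  ,  0.67652025, -0.66854731, -0.98426669],
       [ 0.0143892 ,  0.70614565,  0.70792039,  1.0401518 ],
       [ 0.        ,  0.        ,  0.        ,  1.        ]])}
handle {'position': [310.0, 166.2], 'conf': 0.7} [ 0.531 -0.076  0.194]
plate_3 {'position': [342.7, 163.7], 'conf': 0.62} [ 0.646 -0.022  0.128]
pencil {'position': [302.3, 185.9], 'conf': 0.59} [ 0.508 -0.075  0.127]
gate_centre {'position': [329.1, 183.6], 'conf': 0.9} [ 0.587 -0.075  0.113]
gate_centre {'position': [276.3, 231.8], 'conf': 0.2} [ 0.411 -0.154  0.053]
stem {'position': [309.6, 166.3], 'conf': 0.52} [ 0.53  -0.075  0.194]
top {'mtx': array([[511.01126352,   0.        , 323.63206304],
       [  0.        , 511.01126352, 211.44257891],
       [  0.        ,   0.        ,   1.        ]]), 'cam_to_world': array([[ 0.02522298,  0.98036891, -0.1
[... 779 characters left out ...]
63098111e+01,  7.26515160e-04,
        7.61099656e+01, -4.21074834e+00]), 'qvel': array([ 0.03175247, -0.0238882 , -0.02418454,  0.02895153,  0.06943125,
        0.03989698]), 'joint_torque': array([ 1.12887844e-04, -4.57170832e+01, -2.52198529e+01, -7.10373456e-05,
        1.35828861e-03,  2.61378034e-06]), 'ee_pos': array([0.15826953, 0.55280989, 0.24233262]), 'ee_rot': array([[ 9.61382157e-01,  1.42502326e-05,  2.75216910e-01],
       [-2.75216911e-01,  7.44340469e-05,  9.61382154e-01],
       [-6.78558913e-06, -9.99999997e-01,  7.54814695e-05]]), 'force': array([0.00392635, 0.54201993, 0.54422132]), 'moment': array([-0.0232688, -0.0141099, -0.0488966]), 'grip_width': 0.08590024400352622}
```

Run:
```python
from h import *
im=np.load('top0i.npy');save('topz',cv2.resize(im[120:270,200:400],None,fx=4,fy=4,interpolation=cv2.INTER_CUBIC))
im=np.load('side0i.npy');save('sidez',cv2.resize(im[110:260,230:430],None,fx=4,fy=4,interpolation=cv2.INTER_CUBIC))
```

```text
(no output)
```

View pics/topz.png

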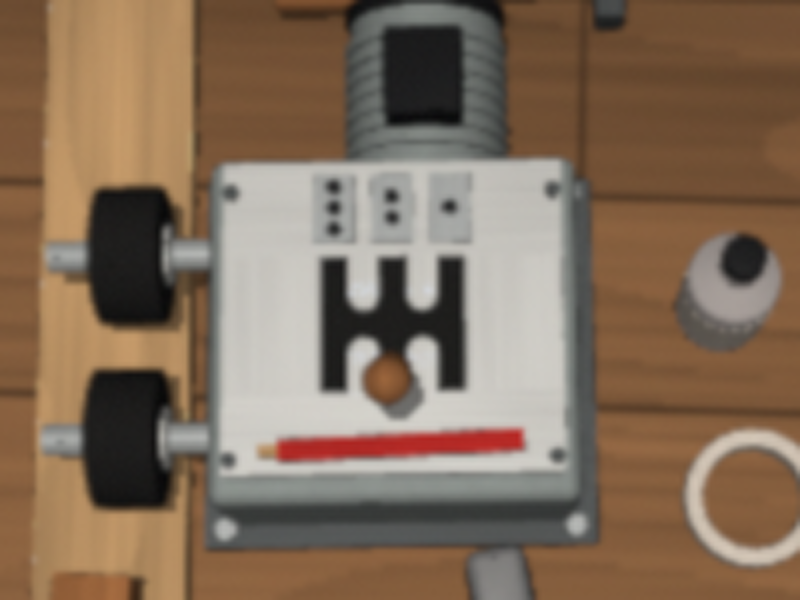

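View pics/sidez.png

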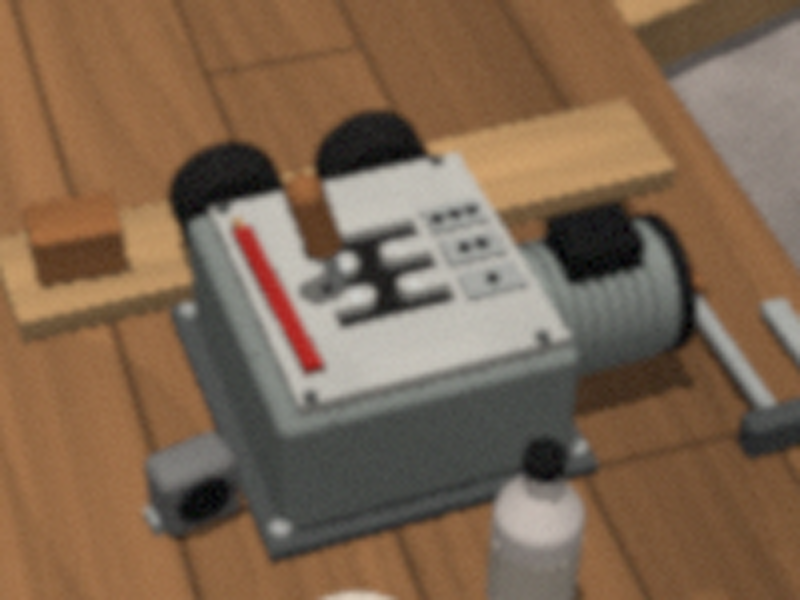

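View pics/top0.png

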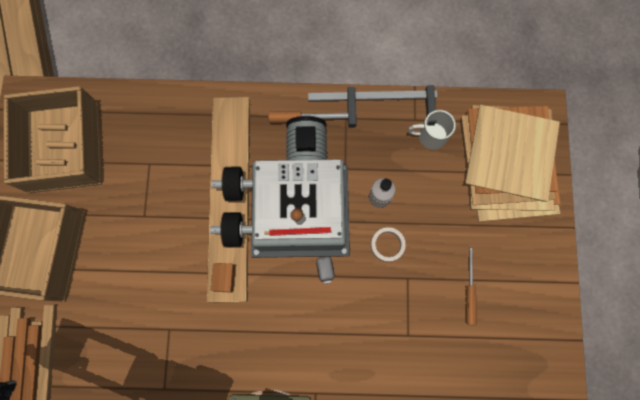

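View pics/side0.png

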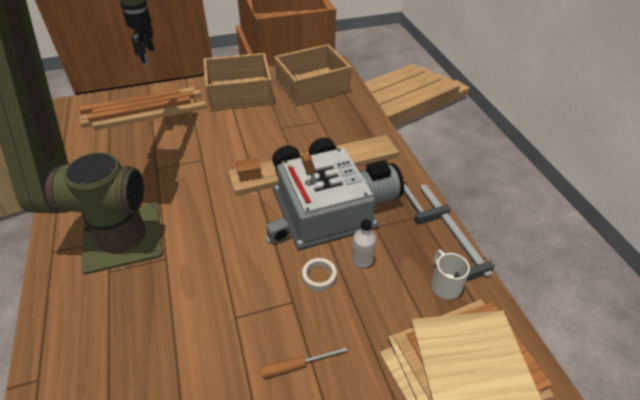

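```bash
cat >> h.py <<'E'
def ray(cam,u,v,z):
    a=P(cam,u,v,1.0);c=np.array(camera_params(cam)['cam_to_world'])[:3,3]
    s=(z-c[2])/(a[2]-c[2]);return c+s*(a-c)
E
python3 - <<'E'
from h import *
pts={}
for n,u,v in [('LF',320,258),('LF2',346,258),('RF',466,258),('RF2',440,258),('LR',321,390),('LR2',346,390),('RR',466,390),('RR2',440,390),
 ('PL_tl',212,165),('PL_tr',572,160),('PL_br',578,469),('PL_bl',220,475),('3dots',334,208),('1dot',450,207),('s1',231,193),('s2',552,189),('s3',558,455),('s4',228,460)]:
    p=ray('top',200+(u-1.5)/4,120+(v-1.5)/4,.125);pts[n]=p;print(n,p[:2].round(4))
c=np.mean([pts[k] for k in('LF','RF','LR','RR')],0);print('centre',c, 'screws',np.mean([pts[k] for k in('s1','s2','s3','s4')],0))
for a,b in [('LR','LF'),('RR','RF'),('s4','s1'),('s3','s2'),('PL_br','PL_tr')]:
    d=pts[b]-pts[a];print(a,b,np.degrees(np.arctan2(d[1],d[0])),np.hypot(*d[:2]))
for a,b in [('RF','LF'),('RR','LR'),('s2','s1'),('s3','s4'),('1dot','3dots')]:
    d=pts[b]-pts[a];print(a,b,np.degrees(np.arctan2(d[1],d[0]))-90,np.hypot(*d[:2]))
# cloud
for cam in('top','side'):
    X=cloud(cam,np.load(cam+'0.npy'));
    m=(X[...,2]>.17)&(X[...,2]<.26)&(abs(X[...,0]-.53)<.08)&(abs(X[...,1]+.07)<.08)
    q=X[m];print(cam,len(q),q.mean(0),q.min(0),q.max(0)); t=q[q[:,2]>q[:,2].max()-.012];print(t.mean(0))
    m=(abs(X[...,0]-.56)<.1)&(abs(X[...,1]+.06)<.08)&(abs(X[...,2]-.125)<.02);print('plate z',np.median(X[m][:,2]))
E
```

```text
LF [ 0.6189 -0.0122]
LF2 [ 0.6193 -0.0283]
RF [ 0.6213 -0.1025]
RF2 [ 0.6208 -0.0864]
LR [ 0.5359 -0.0163]
LR2 [ 0.5363 -0.0316]
RR [ 0.5382 -0.1049]
RR2 [ 0.5378 -0.089 ]
PL_tl [0.677  0.0577]
PL_tr [ 0.6861 -0.167 ]
PL_br [ 0.4912 -0.1741]
PL_bl [0.482  0.0426]
3dots [ 0.6512 -0.0196]
1dot [ 0.6537 -0.0917]
s1 [0.6592 0.045 ]
s2 [ 0.667  -0.1549]
s3 [ 0.4995 -0.1618]
s4 [0.4912 0.0383]
centre [ 0.57855834 -0.05897575  0.125     ] screws [ 0.5792127  -0.05837282  0.125     ]
LR LF 2.83073807127914 0.08314220111628784
RR RF 1.6099146967050135 0.0831363395867148
s4 s1 2.277040851580664 0.16806146950635628
s3 s2 2.3839372829906886 0.16766079442856666
PL_br PL_tr 2.097963002019784 0.195054628306155
RF LF 1.486410904782133 0.09035623112078649
RR LR 1.4755257188016344 0.0885848558317797
s2 s1 2.2329566496751028 0.19997282667660415
s3 s4 2.3477302220328085 0.20028572359103028
1dot 3dots 2.0023783779911355 0.07214580355907857
top 131 [ 0.52580108 -0.06163775  0.21979436] [ 0.51247525 -0.07415765  0.17580474] [ 0.54917914 -0.04723275  0.2319271 ]
[ 0.52467084 -0.06083005  0.22507834]
plate z 0.12503777012875117
side 190 [ 0.52781526 -0.06920193  0.20293842] [ 0.51150271 -0.07669168  0.1700867 ] [ 0.54881009 -0.0496735   0.22823372]
[ 0.52398393 -0.06585207  0.22210017]
plate z 0.12438287405110193
```

The top view (crop) shows the three-dot plate at crop (334,208), ahead of the left lane. The lever is in the middle lane's rear slot and the pencil lies behind it. Gate centre is about (0.579, -0.0585) and the yaw is about 2.2°. I'll shut the fingers and turn the tool x to the feeder's forward direction.

Request:
servo_tool --pt "0 0 0 0 0 -0.106 0" --pt "0 0 0 0 0 -0.106 0" --pt "0 0 0 0 0 -0.104 0" --pt "0 27.5 0 -25 0 0 0" --pt "0 27.5 0 -25 0 0 0"

```text
t: 1.02
ee_pos: [0.2146, 0.5055, 0.2423]
ee_rot: [[0.999, 0.0, -0.042], [0.042, 0.001, 0.999], [0.0, -1.0, 0.001]]
force: [1.2, 0.4, -0.2]
grip_width: 0.0256
```

Request:
servo_tool --pt "0 27.5 0 -25 0 0 0" --pt "0 27.5 0 -25 0 0 0" --pt "0 27.5 0 -25 0 0 0" --pt "0 27.5 0 -25 0 0 0" --pt "0 27.5 0 -25 0 0 0"

```text
t: 1.43
ee_pos: [0.3583, 0.3838, 0.2426]
ee_rot: [[0.999, 0.0, -0.037], [0.037, 0.0, 0.999], [0.0, -1.0, 0.0]]
force: [1.1, 0.6, 0.4]
grip_width: -0.0
```

Request:
servo_tool --pt "0 27.5 0 -25 0 0 0" --pt "0 5.6 0 -35 0 0 0" --pt "0 5.6 0 -35 0 0 0" --pt "0 5.6 0 -35 0 0 0" --pt "0 5.6 0 -35 0 0 0"

```text
t: 1.85
ee_pos: [0.4134, 0.2204, 0.2424]
ee_rot: [[0.999, 0.0, -0.037], [0.037, 0.0, 0.999], [0.0, -1.0, 0.0]]
force: [1.2, 0.5, 0.3]
grip_width: 0.0
```

```bash
cat >> h.py <<'E'
C=np.array([.579,-.0585]);A=np.radians(2.25);F=np.array([np.cos(A),np.sin(A)]);L=np.array([-F[1],F[0]])
def st():
    o=status.get_obs();d=o['ee_pos'][:2]-C
    x=o['ee_rot'][:,0];print('t',round(o['t'],2),'feeder mm',(1e3*d@F).round(1),(1e3*d@L).round(1),'z',(o['ee_pos'][2]*1e3).round(1),'yaw',np.degrees(np.arctan2(x[1],x[0])).round(2),'down',o['ee_rot'][:,1].round(3),'F',o['force'].round(1),'w',o['grip_width'],'q',o['qpos'].round(0))
E
python3 -c "
from h import *
st()"
```

```text
t 1.85 feeder mm -154.5 285.2 z 242.4 yaw 2.14 down [ 0.  0. -1.] F [1.2 0.5 0.3] w 3.2342551380730546e-05 q [ 23.   9.  98.  -0.  73. -69.]
```

Request:
servo_tool --pt "0 5.6 0 -35 0 0 0" --pt "0 5.6 0 -35 0 0 0" --pt "0 5.6 0 -35 0 0 0" --pt "0 5.6 0 -35 0 0 0" --pt "0 5.6 0 -35 0 0 0"

```text
t: 2.27
ee_pos: [0.4477, 0.0465, 0.2426]
ee_rot: [[0.999, 0.001, -0.037], [0.037, 0.0, 0.999], [0.001, -1.0, 0.0]]
force: [0.9, -1.3, 0.8]
grip_width: 0.0001
```

Request:
servo_tool --pt "0 5.6 0 -35 0 0 0" --pt "0 5.6 0 -35 0 0 0" --pt "0 5.6 0 -30 0 0 0" --pt "0 0 20 0 0 0 0" --pt "0 0 26 0 0 0 0"

```text
t: 2.68
ee_pos: [0.4711, -0.0537, 0.1981]
ee_rot: [[0.999, 0.007, -0.033], [0.033, -0.002, 0.999], [0.007, -1.0, -0.002]]
force: [0.7, -0.3, -0.4]
grip_width: 0.0005
```

```bash
python3 -c "
from h import *
st()
im,d=grab_frame('top');save('t1',cv2.resize(im[120:270,200:400],None,fx=4,fy=4))
im,d=grab_frame('side');save('s1',cv2.resize(im[60:260,200:450],None,fx=3,fy=3))
"
```

```text
t 2.68 feeder mm -107.6 9.0 z 198.1 yaw 1.91 down [ 0.007 -0.002 -1.   ] F [ 0.7 -0.3 -0.4] w 0.0005134591465907994 q [ -12.   12.  102.   -0.   66. -104.]
```

View pics/s1.png

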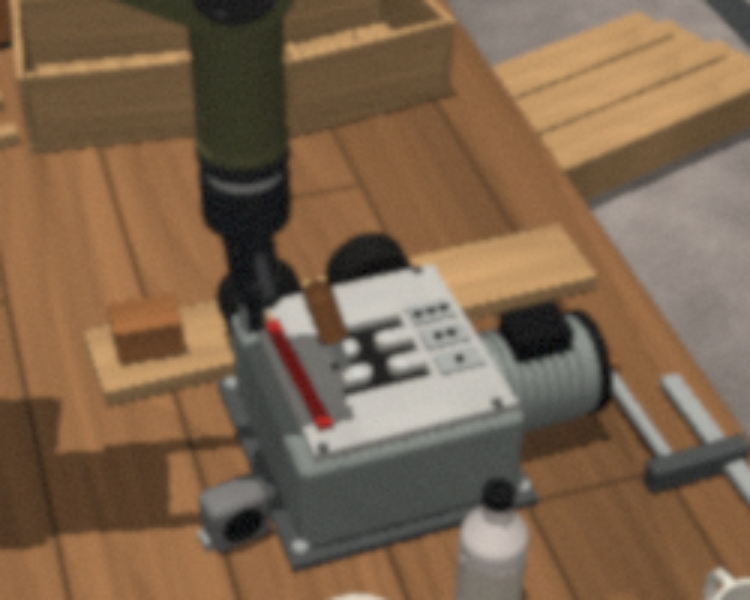

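View pics/t1.png

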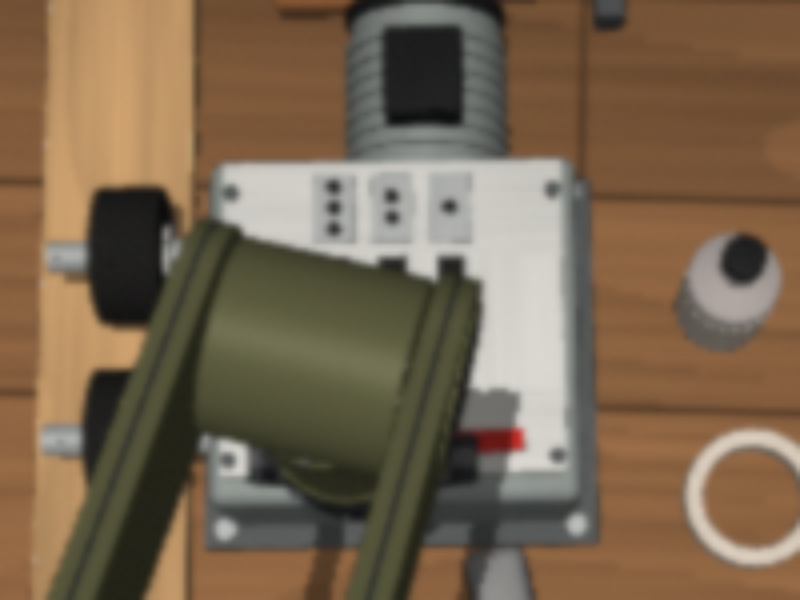

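Request:
servo_tool --pt "0 0 0 0 0 0 0" --pt "0 0 0 0 0 0 0" --pt "0 4 0 0 0 0 0" --pt "0 4 0 0 0 0 0" --pt "0 4 0 0 0 0 0"

```text
t: 3.2
ee_pos: [0.4814, -0.0504, 0.1975]
ee_rot: [[0.999, 0.003, -0.038], [0.038, -0.001, 0.999], [0.003, -1.0, -0.001]]
force: [0.5, 0.1, -0.1]
grip_width: 0.0003
```

```bash
python3 -c "
from h import *
st()"
```

```text
t 3.2 feeder mm -97.2 11.9 z 197.5 yaw 2.18 down [ 0.003 -0.001 -1.   ] F [ 0.5  0.1 -0.1] w 0.0002732771297933951 q [ -11.   13.  101.   -0.   67. -103.]
```

Request:
servo_tool --pt "0 0 0 -6 0 0 0" --pt "0 0 0 -6 0 0 0" --pt "0 5 0 0 0 0 0" --pt "0 5 0 0 0 0 0" --pt "0 5 0 0 0 0 0"

```text
t: 3.62
ee_pos: [0.4961, -0.0623, 0.1963]
ee_rot: [[0.999, 0.0, -0.037], [0.037, 0.0, 0.999], [0.0, -1.0, 0.0]]
force: [0.1, -0.9, -0.3]
grip_width: 0.0004
```

Request:
servo_tool --pt "0 5 0 0 0 0 0" --pt "0 5 0 0 0 0 0" --pt "0 5 0 0 0 0 0" --pt "0 0 0 0 0 0 0" --pt "0 0 0 0 0 0 0"

```text
t: 4.03
ee_pos: [0.5106, -0.0614, 0.1961]
ee_rot: [[0.999, -0.0, -0.038], [0.038, 0.0, 0.999], [-0.0, -1.0, 0.0]]
force: [-0.9, 0.1, 0.6]
grip_width: -0.0006
```

```bash
cat >> h.py <<'E'
def look(n):
    st();im,d=grab_frame('side');save(n,cv2.resize(im[90:240,250:400],None,fx=4,fy=4,interpolation=cv2.INTER_CUBIC))
    np.save(n+'.npy',d);np.save(n+'i.npy',im);print(finder.recognise('handle','side')[:2])
E
python3 -c "
from h import *
look('s2')"
```

```text
t 4.03 feeder mm -68.4 -0.2 z 196.1 yaw 2.15 down [-0.  0. -1.] F [-0.9  0.1  0.6] w -0.0005716988615240532 q [ -12.   15.   97.   -0.   68. -104.]
[{'position': [312.6, 168.7], 'conf': 0.6}]
```

View pics/s2.png

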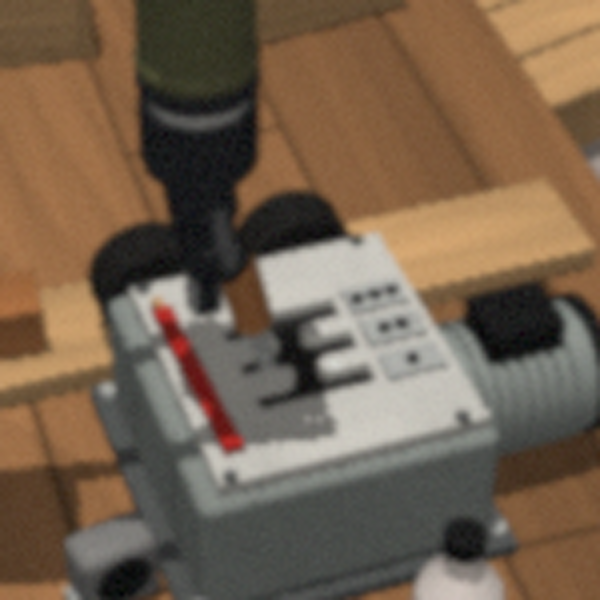

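Request:
servo_tool --pt "0 5 0 0 0 0 0" --pt "0 5 0 0 0 0 0" --pt "0 5 0 0 0 0 0" --pt "0 5 0 0 0 0 0" --pt "0 0 0 0 0 0 0"

```text
t: 4.55
ee_pos: [0.5323, -0.0608, 0.1965]
ee_rot: [[0.999, 0.002, -0.037], [0.037, 0.0, 0.999], [0.002, -1.0, -0.0]]
force: [-1.0, 0.2, 1.1]
grip_width: 0.0001
```

```bash
cat >> h.py <<'E'
from scipy.optimize import least_squares
PIV=np.array([*C,.010])
def lever(n,cam='side'):
    # brown handle pixels -> fit cylinder (r=14) axis through pivot
    d=np.load(n+'.npy');im=np.load(n+'i.npy').astype(int);X=cloud(cam,d)
    q=(X[...,:2]-C);fx=q@F;fy=q@L;z=X[...,2]
    m=(d>0)&(abs(fx)<.09)&(abs(fy)<.09)&(z>.15)&(z<.245)&(im[...,0]>im[...,2]*1.5)&(im[...,0]>60)
    p=np.stack([fx[m],fy[m],z[m]-.010],1)
    def res(a):
        ax=np.array([np.tan(a[0]),np.tan(a[1]),1]);ax/=np.linalg.norm(ax)
        h=p@ax;r=np.linalg.norm(p-np.outer(np.minimum(h,.210),ax),axis=1);return (r-.014)*1e3
    best=min((least_squares(res,[a,b],loss='soft_l1') for a in(-.25,0,.25) for b in(-.3,0,.3)),key=lambda s:s.cost)
    a=best.x;print(n,len(p),'shift,select',a.round(3),'rms mm',np.sqrt(np.mean(best.fun**2)).round(1),'handle mm',(190*np.tan(a)).round(0))
E
python3 -c "
from h import *
look('s3')
np.save('side0n.npy',np.load('side0.npy'))
for n in('side0','s2','s3'): lever(n)
lever('top0','top')"
```

```text
t 4.55 feeder mm -46.8 -0.4 z 196.5 yaw 2.14 down [ 0.002  0.    -1.   ] F [-1.   0.2  1.1] w 0.00011019945108334507 q [ -11.   17.   95.    0.   68. -103.]
[{'position': [317.5, 165.5], 'conf': 0.43}]
side0 178 shift,select [-0.26  0.  ] rms mm 1.8 handle mm [-51.   0.]
s2 127 shift,select [-0.214  0.002] rms mm 6.7 handle mm [-41.   0.]
s3 125 shift,select [-0.117  0.005] rms mm 6.7 handle mm [-22.   1.]
top0 111 shift,select [-0.255 -0.001] rms mm 2.0 handle mm [-49.  -0.]
```

View pics/s3.png

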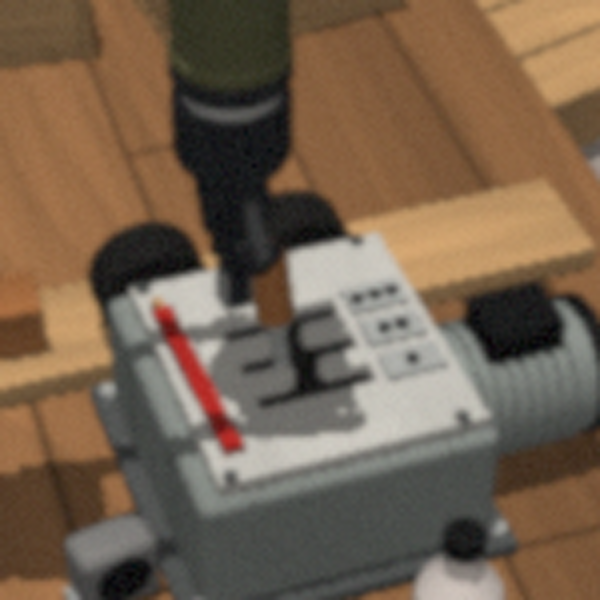

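Request:
servo_tool --pt "0 5 0 0 0 0 0" --pt "0 5 0 0 0 0 0" --pt "0 5 0 0 0 0 0" --pt "0 4 0 0 0 0 0" --pt "0 0 0 0 0 0 0"

```text
t: 5.07
ee_pos: [0.5509, -0.0601, 0.1963]
ee_rot: [[0.999, 0.001, -0.037], [0.037, 0.0, 0.999], [0.001, -1.0, 0.0]]
force: [-1.5, 0.5, 1.5]
grip_width: 0.0001
```

```bash
python3 -c "
from h import *
look('s4');lever('s4')"
```

```text
t 5.07 feeder mm -28.2 -0.5 z 196.3 yaw 2.13 down [ 0.001  0.    -1.   ] F [-1.5  0.5  1.5] w 5.237056117467946e-05 q [ -11.   18.   93.    0.   69. -103.]
[{'position': [325.0, 165.2], 'conf': 0.71}, {'position': [345.0, 165.0], 'conf': 0.53}]
s4 111 shift,select [-0.03   0.005] rms mm 7.1 handle mm [-6.  1.]
```

View pics/s4.png

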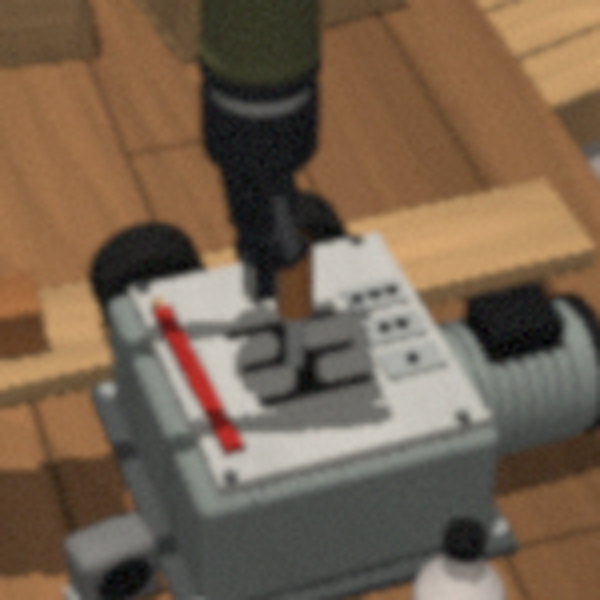

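Request:
servo_tool --pt "0 2 0 0 0 0 0" --pt "0 2 0 0 0 0 0" --pt "0 0 0 0 0 0 0" --pt "0 -10 0 0 0 0 0" --pt "0 -20 0 0 0 0 0"

```text
t: 5.58
ee_pos: [0.5257, -0.0613, 0.1964]
ee_rot: [[0.999, 0.004, -0.038], [0.038, -0.0, 0.999], [0.004, -1.0, -0.001]]
force: [0.0, -0.3, 0.3]
grip_width: -0.0002
```

Request:
servo_tool --pt "0 -5 0 -10 0 0 0" --pt "0 0 0 -25 0 0 0" --pt "0 0 0 -25 0 0 0" --pt "0 0 0 0 0 0 0" --pt "0 0 0 0 0 0 0"

```text
t: 6.0
ee_pos: [0.521, -0.1227, 0.1965]
ee_rot: [[0.999, 0.001, -0.035], [0.035, -0.0, 0.999], [0.001, -1.0, -0.0]]
force: [0.3, 0.6, -1.4]
grip_width: 0.0002
```

```bash
python3 -c "
from h import *
look('s5');lever('s5')
im,d=grab_frame('top');np.save('t5.npy',d);np.save('t5i.npy',im);lever('t5','top')
save('t5',cv2.resize(im[120:270,200:400],None,fx=4,fy=4))"
```

```text
t 6.0 feeder mm -60.5 -61.9 z 196.5 yaw 1.98 down [ 0.001 -0.    -1.   ] F [ 0.3  0.6 -1.4] w 0.0001764743805094535 q [ -18.   17.   95.    0.   68. -110.]
[{'position': [324.0, 158.6], 'conf': 0.58}]
s5 160 shift,select [-0.01   0.002] rms mm 5.4 handle mm [-2.  0.]
t5 52 shift,select [-0.007  0.003] rms mm 0.6 handle mm [-1.  1.]
```

View pics/s5.png

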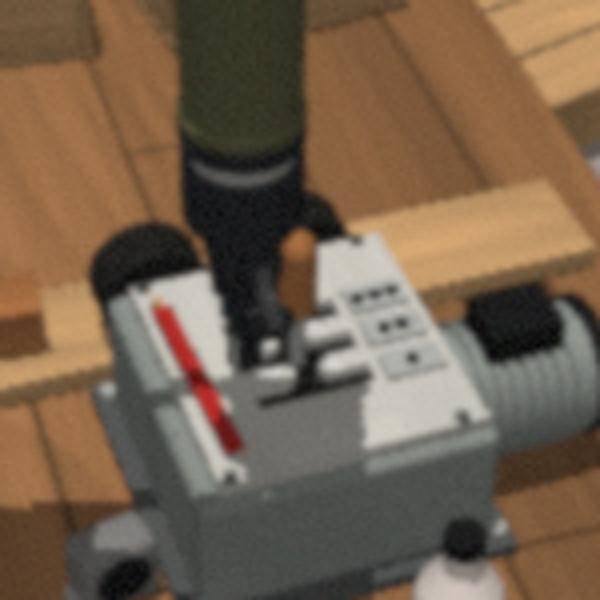

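View pics/t5.png

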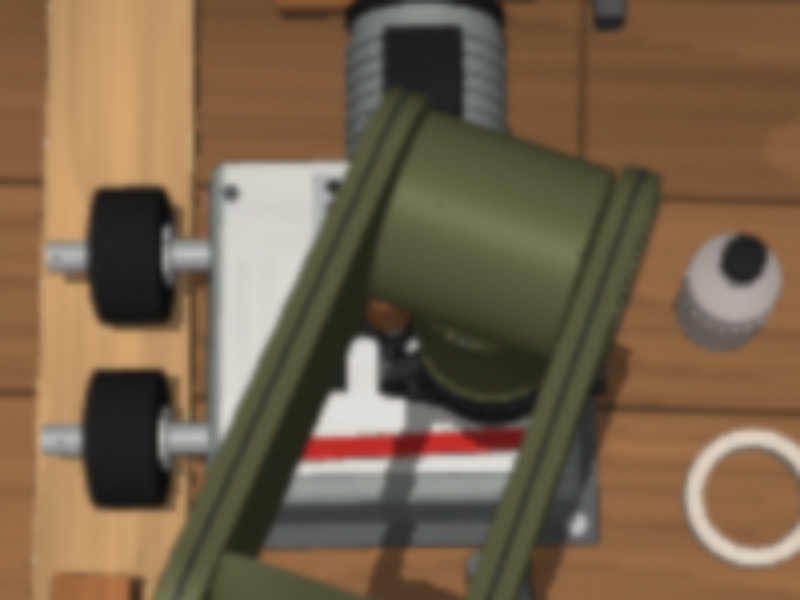

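Request:
servo_tool --pt "0 20 0 0 0 0 0" --pt "0 20 0 0 0 0 0" --pt "0 19 0 0 0 0 0" --pt "0 0 0 8 0 0 0" --pt "0 0 0 8 0 0 0"

```text
t: 6.57
ee_pos: [0.5798, -0.102, 0.1959]
ee_rot: [[0.999, -0.0, -0.038], [0.038, 0.0, 0.999], [-0.0, -1.0, 0.0]]
force: [0.2, 0.6, -0.0]
grip_width: 0.0001
```

Request:
servo_tool --pt "0 0 0 6 0 0 0" --pt "0 0 0 6 0 0 0" --pt "0 0 0 5 0 0 0" --pt "0 0 0 5 0 0 0" --pt "0 0 0 0 0 0 0"

```text
t: 6.98
ee_pos: [0.5777, -0.0799, 0.1966]
ee_rot: [[0.999, -0.0, -0.038], [0.038, 0.001, 0.999], [-0.0, -1.0, 0.001]]
force: [0.3, -0.6, 0.1]
grip_width: -0.0002
```

```bash
python3 -c "
from h import *
look('s6');lever('s6')
im,d=grab_frame('top');np.save('t6.npy',d);np.save('t6i.npy',im);lever('t6','top')
save('t6',cv2.resize(im[120:270,200:400],None,fx=4,fy=4))"
```

```text
t 6.98 feeder mm -2.1 -21.3 z 196.6 yaw 2.17 down [-0.     0.001 -1.   ] F [ 0.3 -0.6  0.1] w -0.00018005607503698815 q [ -12.   20.   89.    0.   71. -104.]
[{'position': [321.6, 161.2], 'conf': 0.41}]
s6 66 shift,select [-0.002  0.056] rms mm 1.8 handle mm [-0. 11.]
t6 59 shift,select [-0.006  0.073] rms mm 1.0 handle mm [-1. 14.]
```

View pics/s6.png

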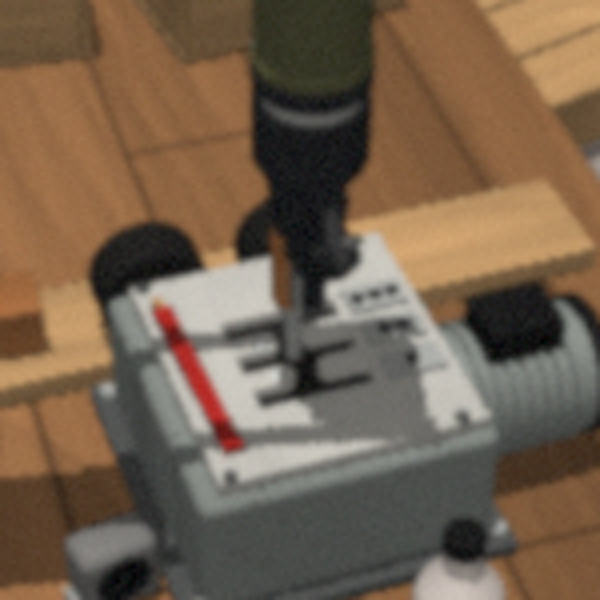

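Request:
servo_tool --pt "0 0 0 6 0 0 0" --pt "0 0 0 6 0 0 0" --pt "0 0 0 6 0 0 0" --pt "0 0 0 6 0 0 0" --pt "0 0 0 0 0 0 0"

```text
t: 7.55
ee_pos: [0.5773, -0.0556, 0.1963]
ee_rot: [[0.999, -0.0, -0.038], [0.038, 0.001, 0.999], [-0.0, -1.0, 0.001]]
force: [0.0, 0.3, 1.5]
grip_width: 0.0001
```

```bash
python3 -c "
from h import *
look('s7');lever('s7')
im,d=grab_frame('top');np.save('t7.npy',d);np.save('t7i.npy',im);lever('t7','top')"
```

```text
t 7.55 feeder mm -1.6 3.0 z 196.3 yaw 2.18 down [-0.     0.001 -1.   ] F [0.  0.3 1.5] w 0.00011029892644634375 q [ -10.   20.   89.    0.   70. -102.]
[{'position': [317.6, 155.6], 'conf': 0.65}, {'position': [316.7, 162.1], 'conf': 0.54}]
s7 69 shift,select [-0.005  0.164] rms mm 1.6 handle mm [-1. 31.]
t7 56 shift,select [-0.007  0.171] rms mm 1.6 handle mm [-1. 33.]
```

View pics/s7.png

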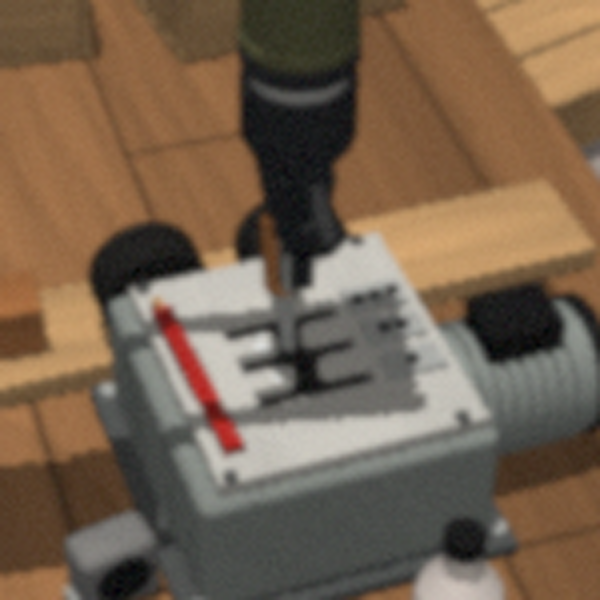

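Request:
servo_tool --pt "0 0 0 6 0 0 0" --pt "0 0 0 6 0 0 0" --pt "0 0 0 6 0 0 0" --pt "0 0 0 3 0 0 0" --pt "0 0 0 0 0 0 0"

```text
t: 8.12
ee_pos: [0.5764, -0.035, 0.1962]
ee_rot: [[0.999, -0.0, -0.038], [0.038, 0.001, 0.999], [-0.0, -1.0, 0.001]]
force: [-0.8, -1.0, -0.7]
grip_width: -0.0002
```

```bash
python3 -c "
from h import *
look('s8');lever('s8')
im,d=grab_frame('top');np.save('t8.npy',d);np.save('t8i.npy',im);lever('t8','top')"
```

```text
t 8.12 feeder mm -1.6 23.6 z 196.2 yaw 2.18 down [-0.     0.001 -1.   ] F [-0.8 -1.  -0.7] w -0.00022507458981925078 q [  -8.   20.   90.    0.   70. -100.]
[]
s8 77 shift,select [-0.007  0.269] rms mm 2.9 handle mm [-1. 52.]
t8 41 shift,select [-0.006  0.269] rms mm 1.3 handle mm [-1. 52.]
```

View pics/s8.png

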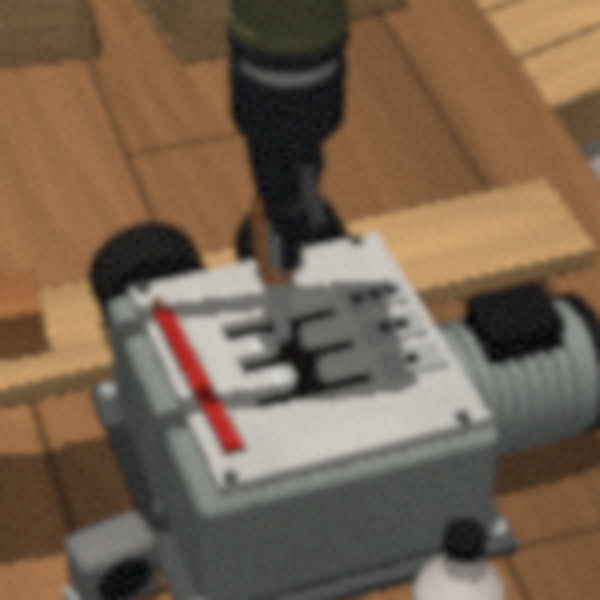

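Request:
servo_tool --pt "0 0 0 3 0 0 0" --pt "0 0 0 3 0 0 0" --pt "0 0 0 0 0 0 0" --pt "0 0 0 0 0 0 0" --pt "0 0 0 0 0 0 0"

```text
t: 8.68
ee_pos: [0.5764, -0.0299, 0.1963]
ee_rot: [[0.999, 0.0, -0.037], [0.037, 0.0, 0.999], [0.0, -1.0, 0.0]]
force: [0.3, -0.8, -0.3]
grip_width: -0.0
```

```bash
python3 -c "
from h import *
look('s9');lever('s9')
im,d=grab_frame('top');np.save('t9.npy',d);np.save('t9i.npy',im);lever('t9','top')"
```

```text
t 8.68 feeder mm -1.4 28.7 z 196.3 yaw 2.13 down [ 0.  0. -1.] F [ 0.3 -0.8 -0.3] w -2.8835778424716095e-05 q [ -7.  20.  90.   0.  70. -99.]
[]
s9 86 shift,select [-0.009  0.296] rms mm 3.3 handle mm [-2. 58.]
t9 38 shift,select [-0.006  0.292] rms mm 3.0 handle mm [-1. 57.]
```

Request:
servo_tool --pt "0 0 0 1.5 0 0 0" --pt "0 0 0 0 0 0 0" --pt "0 0 0 0 0 0 0" --pt "0 0 0 -10 0 0 0" --pt "0 0 0 -15 0 0 0"

```text
t: 9.25
ee_pos: [0.5772, -0.0528, 0.1964]
ee_rot: [[0.999, -0.0, -0.039], [0.039, 0.001, 0.999], [-0.0, -1.0, 0.001]]
force: [-0.1, -0.2, -0.3]
grip_width: 0.0004
```

Request:
servo_tool --pt "0 -15 0 0 0 0 0" --pt "0 -20 0 0 0 0 0" --pt "0 -20 0 0 0 0 0" --pt "0 0 0 0 0 0 0" --pt "0 0 0 0 0 0 0"

```text
t: 9.67
ee_pos: [0.5217, -0.0559, 0.1966]
ee_rot: [[0.999, 0.0, -0.037], [0.037, 0.0, 0.999], [0.0, -1.0, 0.0]]
force: [-0.7, 0.1, 0.7]
grip_width: -0.0
```

```bash
python3 -c "
from h import *
look('s10');lever('s10')
im,d=grab_frame('top');np.save('t10.npy',d);np.save('t10i.npy',im);lever('t10','top')
save('t10',cv2.resize(im[120:270,200:400],None,fx=4,fy=4))"
```

```text
t 9.67 feeder mm -57.2 4.9 z 196.6 yaw 2.09 down [ 0.  0. -1.] F [-0.7  0.1  0.7] w -2.7992348472284085e-05 q [ -11.   16.   96.    0.   68. -103.]
[{'position': [320.2, 150.9], 'conf': 0.47}, {'position': [245.8, 169.9], 'conf': 0.42}]
s10 185 shift,select [-0.008  0.303] rms mm 6.9 handle mm [-2. 59.]
t10 0 shift,select [-0.25 -0.3 ] rms mm nan handle mm [-49. -59.]
  return _methods._mean(a, axis=axis, dtype=dtype,
  ret = ret.dtype.type(ret / rcount)
```

View pics/s10.png

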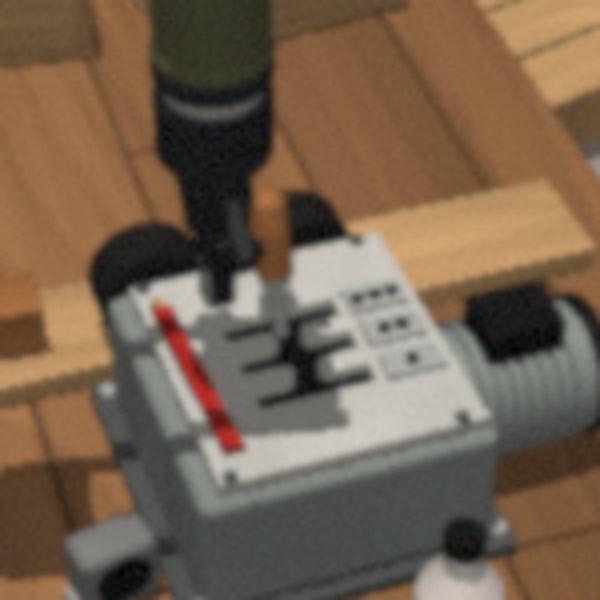

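Request:
servo_tool --pt "0 0 0 20 0 0 0" --pt "0 0 0 20 0 0 0" --pt "0 0 0 11 0 0 0" --pt "0 0 0 0 0 0 0" --pt "0 10 0 0 0 0 0"

```text
t: 10.23
ee_pos: [0.5293, -0.0039, 0.1961]
ee_rot: [[0.999, -0.002, -0.039], [0.039, -0.001, 0.999], [-0.002, -1.0, -0.0]]
force: [0.2, -0.5, -0.5]
grip_width: 0.0
```

Request:
servo_tool --pt "0 8 0 0 0 0 0" --pt "0 8 0 0 0 0 0" --pt "0 8 0 0 0 0 0" --pt "0 6 0 0 0 0 0" --pt "0 0 0 0 0 0 0"

```text
t: 10.65
ee_pos: [0.5619, -0.0037, 0.1961]
ee_rot: [[0.999, 0.0, -0.037], [0.037, -0.0, 0.999], [0.0, -1.0, -0.0]]
force: [-1.1, -0.4, 0.6]
grip_width: -0.0001
```

```bash
python3 -c "
from h import *
look('s11');lever('s11')"
```

```text
t 10.65 feeder mm -14.9 55.4 z 196.1 yaw 2.1 down [ 0. -0. -1.] F [-1.1 -0.4  0.6] w -8.566210533895694e-05 q [ -5.  19.  92.  -0.  70. -97.]
[{'position': [322.1, 155.5], 'conf': 0.5}]
s11 153 shift,select [0.048 0.304] rms mm 6.5 handle mm [ 9. 60.]
```

View pics/s11.png

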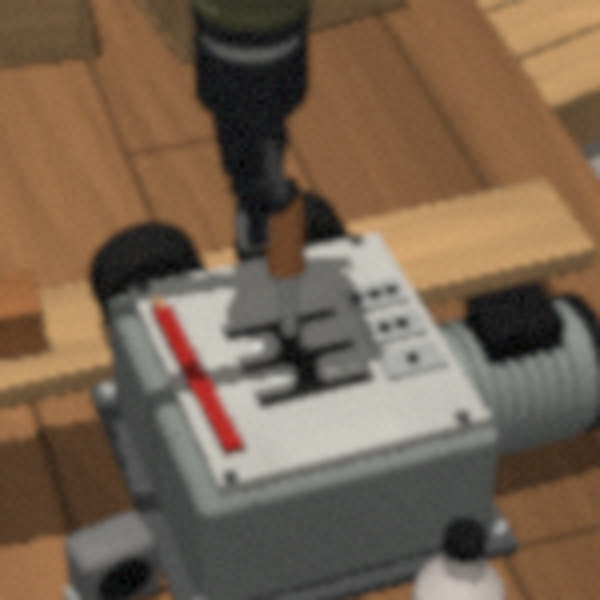

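Moving into the left lane's forward slot; continuing.

Request:
servo_tool --pt "0 6 0 0 0 0 0" --pt "0 6 0 0 0 0 0" --pt "0 6 0 0 0 0 0" --pt "0 6 0 0 0 0 0" --pt "0 0 0 0 0 0 0"

```text
t: 11.17
ee_pos: [0.5857, -0.0021, 0.1959]
ee_rot: [[0.999, 0.001, -0.037], [0.037, 0.0, 0.999], [0.001, -1.0, 0.0]]
force: [-0.2, -0.5, -0.1]
grip_width: -0.0003
```

```bash
python3 -c "
from h import *
look('s12');lever('s12')"
```

```text
t 11.17 feeder mm 8.9 56.1 z 195.9 yaw 2.13 down [ 0.001  0.    -1.   ] F [-0.2 -0.5 -0.1] w -0.00033881092377957816 q [ -4.  21.  89.   0.  71. -96.]
[{'position': [329.4, 153.8], 'conf': 0.75}, {'position': [328.9, 153.5], 'conf': 0.51}]
s12 165 shift,select [0.179 0.306] rms mm 5.5 handle mm [34. 60.]
```

View pics/s12.png

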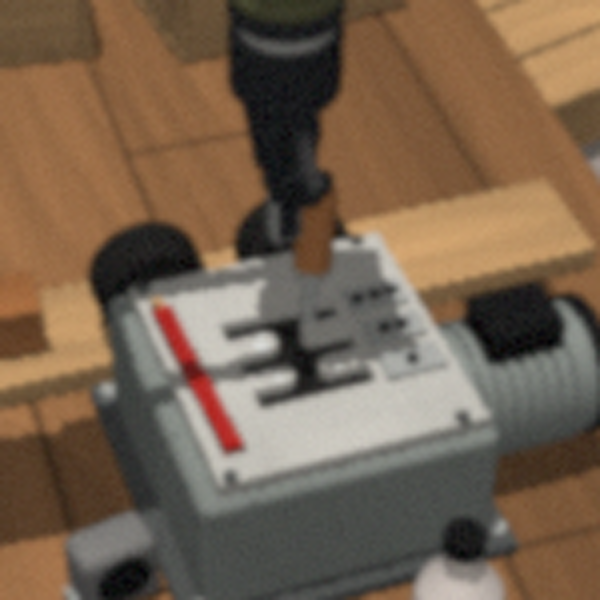

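Request:
servo_tool --pt "0 5 0 0 0 0 0" --pt "0 5 0 0 0 0 0" --pt "0 4 0 0 0 0 0" --pt "0 0 0 0 0 0 0" --pt "0 0 0 0 0 0 0"

```text
t: 11.68
ee_pos: [0.5996, -0.0016, 0.1966]
ee_rot: [[0.999, 0.002, -0.037], [0.037, 0.0, 0.999], [0.002, -1.0, 0.0]]
force: [-0.8, 0.1, -0.7]
grip_width: -0.0005
```

Request:
servo_tool --pt "0 1.5 0 0 0 0 0" --pt "0 1.5 0 0 0 0 0" --pt "0 0 0 0 0 0 0" --pt "0 0 0 0 0 0 0" --pt "0 0 0 0 0 0 0"

```text
t: 12.1
ee_pos: [0.6014, -0.0016, 0.1964]
ee_rot: [[0.999, 0.0, -0.037], [0.037, -0.0, 0.999], [0.0, -1.0, -0.0]]
force: [-2.5, -0.4, -0.3]
grip_width: 0.0002
```

```bash
python3 -c "
from h import *
look('s13');lever('s13')"
```

```text
t 12.1 feeder mm 24.7 56.0 z 196.4 yaw 2.13 down [ 0. -0. -1.] F [-2.5 -0.4 -0.3] w 0.00023898530540170698 q [ -4.  22.  87.   0.  71. -96.]
[{'position': [335.9, 152.5], 'conf': 0.71}]
s13 179 shift,select [0.263 0.308] rms mm 7.9 handle mm [51. 60.]
```

Request:
servo_tool --pt "0 1.5 0 0 0 0 0" --pt "0 1 0 0 0 0 0" --pt "0 0 0 0 0 0 0" --pt "0 0 0 0 0 0 0" --pt "0 0 0 0 0 0 0"

```text
t: 12.62
ee_pos: [0.6039, -0.0015, 0.1962]
ee_rot: [[0.999, -0.0, -0.037], [0.037, -0.0, 0.999], [-0.0, -1.0, -0.0]]
force: [-2.0, 0.1, -1.2]
grip_width: 0.0002
```

Request:
servo_tool --pt "0 1.5 0 0 0 0 0" --pt "0 0 0 0 0 0 0" --pt "0 0 0 0 0 0 0" --pt "0 0 0 0 0 0 0" --pt "0 0 0 0 0 0 0"

```text
t: 13.03
ee_pos: [0.6057, -0.0014, 0.1964]
ee_rot: [[0.999, 0.001, -0.037], [0.037, 0.0, 0.999], [0.001, -1.0, 0.0]]
force: [-1.6, 0.1, -2.0]
grip_width: 0.0001
```

```bash
python3 -c "
from h import *
look('s14');lever('s14')"
```

```text
t 13.03 feeder mm 28.9 56.0 z 196.4 yaw 2.13 down [ 0.001  0.    -1.   ] F [-1.6  0.1 -2. ] w 0.0001345430134000247 q [ -4.  22.  86.   0.  72. -96.]
[{'position': [334.6, 153.6], 'conf': 0.64}]
s14 186 shift,select [0.285 0.308] rms mm 9.3 handle mm [56. 60.]
```

Near the end; continuing in 1 mm steps until the stop's force shows.

Request:
servo_tool --pt "0 1 0 0 0 0 0" --pt "0 0 0 0 0 0 0" --pt "0 0 0 0 0 0 0" --pt "0 0 0 0 0 0 0" --pt "0 0 0 0 0 0 0"

```text
t: 13.55
ee_pos: [0.6064, -0.0014, 0.1963]
ee_rot: [[0.999, -0.0, -0.037], [0.037, 0.0, 0.999], [-0.0, -1.0, 0.0]]
force: [-2.7, 0.0, -0.5]
grip_width: 0.0001
```

Request:
servo_tool --pt "0 1 0 0 0 0 0" --pt "0 0 0 0 0 0 0" --pt "0 0 0 0 0 0 0" --pt "0 0 0 0 0 0 0" --pt "0 0 0 0 0 0 0"

```text
t: 13.97
ee_pos: [0.6074, -0.0014, 0.1963]
ee_rot: [[0.999, 0.0, -0.037], [0.037, -0.0, 0.999], [0.0, -1.0, -0.0]]
force: [-1.7, -0.3, -0.3]
grip_width: -0.0
```

```bash
python3 -c "
from h import *
look('s15');lever('s15')"
```

```text
t 13.97 feeder mm 30.7 56.0 z 196.3 yaw 2.13 down [ 0. -0. -1.] F [-1.7 -0.3 -0.3] w -9.145966088886808e-07 q [ -4.  22.  86.  -0.  72. -96.]
[{'position': [335.1, 151.3], 'conf': 0.64}, {'position': [326.2, 184.9], 'conf': 0.6}]
s15 183 shift,select [0.295 0.307] rms mm 8.3 handle mm [58. 60.]
```

Request:
servo_tool --pt "0 1 0 0 0 0 0" --pt "0 0 0 0 0 0 0" --pt "0 0 0 0 0 0 0" --pt "0 0 0 0 0 0 0" --pt "0 0 0 0 0 0 0"

```text
t: 14.48
ee_pos: [0.6084, -0.0013, 0.1963]
ee_rot: [[0.999, -0.0, -0.037], [0.037, 0.0, 0.999], [-0.0, -1.0, 0.0]]
force: [-2.7, 0.1, -1.2]
grip_width: -0.0
```

Request:
servo_tool --pt "0 1 0 0 0 0 0" --pt "0 0 0 0 0 0 0" --pt "0 0 0 0 0 0 0" --pt "0 0 0 0 0 0 0" --pt "0 0 0 0 0 0 0"

```text
t: 14.9
ee_pos: [0.6091, -0.0013, 0.1961]
ee_rot: [[0.999, -0.001, -0.037], [0.037, -0.0, 0.999], [-0.001, -1.0, -0.0]]
force: [-3.9, 0.2, -2.0]
grip_width: 0.0001
```

Request:
servo_tool --pt "0 1 0 0 0 0 0" --pt "0 0 0 0 0 0 0" --pt "0 0 0 0 0 0 0" --pt "0 0 0 0 0 0 0" --pt "0 0 0 0 0 0 0"

```text
t: 15.32
ee_pos: [0.61, -0.0013, 0.1961]
ee_rot: [[0.999, -0.001, -0.037], [0.037, 0.0, 0.999], [-0.001, -1.0, 0.0]]
force: [-4.6, -1.4, -1.7]
grip_width: -0.0001
```

```bash
python3 -c "
from h import *
look('s16');lever('s16')"
```

```text
t 15.32 feeder mm 33.2 56.0 z 196.1 yaw 2.13 down [-0.001  0.    -1.   ] F [-4.6 -1.4 -1.7] w -5.328629016852081e-05 q [ -4.  22.  86.  -0.  72. -96.]
[{'position': [335.8, 149.8], 'conf': 0.64}]
s16 179 shift,select [0.296 0.306] rms mm 8.6 handle mm [58. 60.]
```

View pics/s16.png

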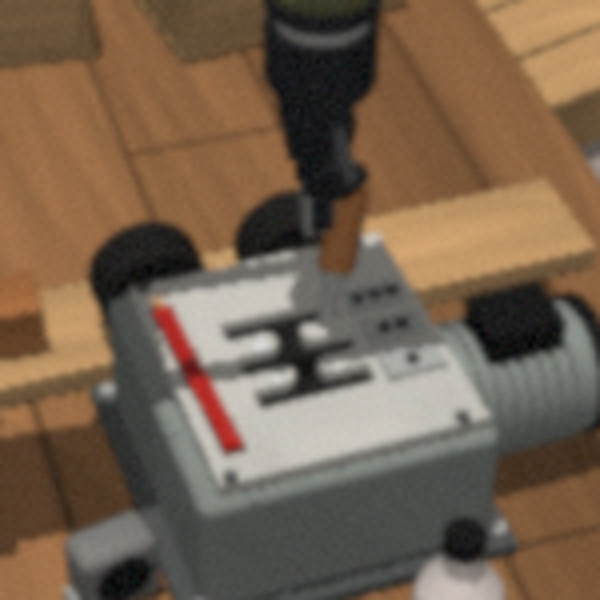

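Request:
servo_tool --pt "0 1 0 0 0 0 0" --pt "0 1 0 0 0 0 0" --pt "0 0 0 0 0 0 0" --pt "0 0 0 0 0 0 0" --pt "0 0 0 0 0 0 0"

```text
t: 15.83
ee_pos: [0.6113, -0.0013, 0.1959]
ee_rot: [[0.999, -0.002, -0.037], [0.037, -0.0, 0.999], [-0.002, -1.0, -0.0]]
force: [-6.0, -1.0, -2.5]
grip_width: 0.0
```

```bash
python3 -c "
from h import *
look('s17');lever('s17')"
```

```text
t 15.83 feeder mm 34.5 55.9 z 195.9 yaw 2.13 down [-0.002 -0.    -1.   ] F [-6.  -1.  -2.5] w 1.4978750739579025e-05 q [ -4.  23.  85.  -0.  72. -96.]
[{'position': [336.9, 154.0], 'conf': 0.64}]
s17 174 shift,select [0.299 0.307] rms mm 7.2 handle mm [58. 60.]
```

Request:
servo_tool --pt "0 -6 0 0 0 0 0" --pt "0 -20 0 0 0 0 0" --pt "0 -30 0 0 0 0 0" --pt "0 -35 0 0 0 0 0" --pt "0 -35 0 0 0 0 0"

```text
t: 16.35
ee_pos: [0.4886, -0.0059, 0.1975]
ee_rot: [[0.999, 0.007, -0.037], [0.037, -0.0, 0.999], [0.007, -1.0, -0.0]]
force: [-0.5, -0.3, -0.1]
grip_width: 0.0
```

Request:
servo_tool --pt "0 -10 -30 0 0 0 0" --pt "0 0 -20 30 0 0 0" --pt "0 0 0 38 0 0 0" --pt "0 0 0 38 0 0 0" --pt "0 0 0 38 0 0 0"

```text
t: 16.77
ee_pos: [0.4739, 0.1397, 0.2489]
ee_rot: [[0.999, 0.009, -0.036], [0.036, 0.003, 0.999], [0.009, -1.0, 0.002]]
force: [0.6, -0.4, -0.3]
grip_width: -0.0004
```

Request:
servo_tool --pt "0 0 0 38 0 0 0" --pt "0 0 0 38 0 0 0" --pt "0 0 0 38 0 0 0" --pt "0 0 0 0 0 0 0" --pt "0 0 0 0 0 0 0"

```text
t: 17.18
ee_pos: [0.4686, 0.2547, 0.2475]
ee_rot: [[0.999, 0.005, -0.041], [0.041, 0.003, 0.999], [0.006, -1.0, 0.003]]
force: [0.2, -0.3, -0.5]
grip_width: 0.0004
```

```bash
python3 -c "
from h import *
look('s18');lever('s18')
im,d=grab_frame('top');np.save('t18.npy',d);np.save('t18i.npy',im);lever('t18','top')
save('t18',cv2.resize(im[120:270,200:400],None,fx=4,fy=4,interpolation=cv2.INTER_CUBIC))"
```

```text
t 17.18 feeder mm -98.0 317.3 z 247.5 yaw 2.37 down [ 0.005  0.003 -1.   ] F [ 0.2 -0.3 -0.5] w 0.00036140688457733867 q [ 24.  14.  91.   0.  75. -68.]
[{'position': [335.0, 150.4], 'conf': 0.54}]
s18 208 shift,select [0.301 0.306] rms mm 2.2 handle mm [59. 60.]
t18 218 shift,select [0.3   0.306] rms mm 1.5 handle mm [59. 60.]
```

View pics/s18.png

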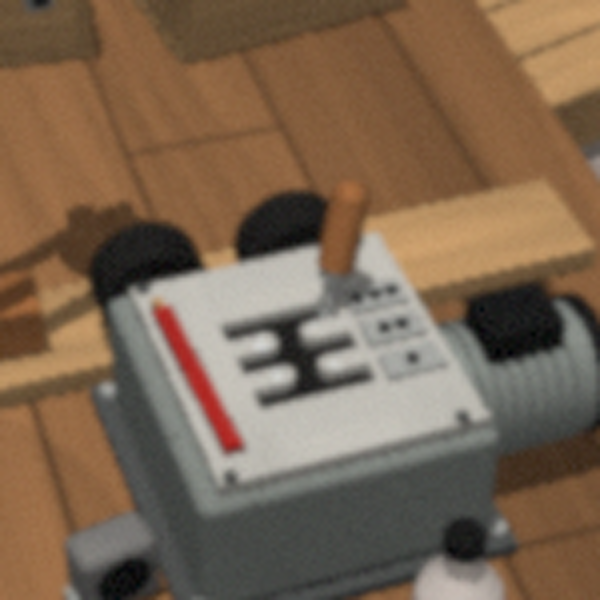

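View pics/t18.png

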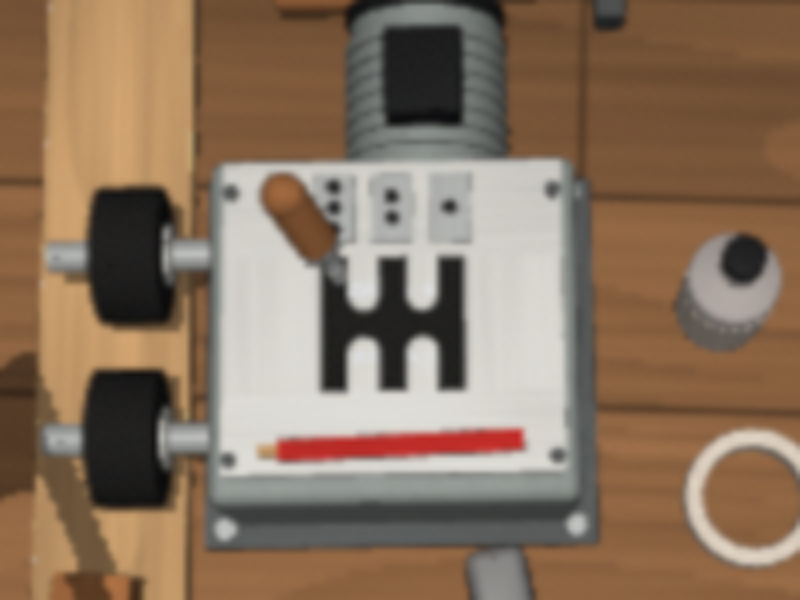

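```bash
python3 -c "
from h import *
job.hand_in();st()"
```

```text
the job is handed in; nothing more can be done
the job is handed in; nothing more can be done
```

The lever is in third, and I've handed the job in. Third is the left lane, the one whose plate carries three dots.

**Moves:** With the fingers shut, I pushed the lever forward out of the middle rear slot to the cross slot. I then pushed it left across to the left lane with the outside of the finger, and forward to the end of that slot. In the cross slot the fore-and-aft angle read about -0.007 rad. Afterwards I drew the hand back, up and away to the left.

**Last checks:**
- **Lever position:** Fits from both cameras gave a fore-and-aft angle of 0.30 rad and a sideways angle of 0.306 rad. The slot-end values are 0.29 and 0.305. The 0.01 rad excess is within what I'd expect from the fit and its angle convention.
- **End stop:** In the last steps the lever stopped moving while the push rose to about 6 N. That is well under the limits, but it was a gentle rise rather than a sharp stop.
- **Other things:** In the last close-up pictures the pencil, glue bottle and tape roll look unmoved. The tape measure and offcut show only in part and look unmoved. The screwdriver was out of frame, but the arm never went near it.
- **Time:** About 17 s.

The camera fits made while the finger hid part of the handle were rough (5–9 mm rms). The clean view after retreating fitted to about 2 mm.

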